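# Turn the bracket in the cam clamp and hold the cam at full lift

### The arm

A 6-joint arm with a two-finger parallel gripper is mounted at the origin on a cart in front of the work surface, level with it; the furniture and walls round the work are solid. World frame = base frame: x ahead of the robot, y to its left, z up, the work surface at z = 0. Lengths are in m, angles in rad, forces in N, time in s.
With the tool pointing down it reaches from about 0.375 to 0.9 m from the base axis. Payload 3.1 kg.
Tool frame: the origin (TCP) lies on the centre line of the jaws, within the pads' length; the fingertips stand 22 mm ahead of it and the grasp point (between the pads) lies 3 mm ahead of it; z points along the fingers, y is the line along which they close (so a half turn about z gives the same grasp; the last joint's range is limited). The gripper opens to 85 mm and grips with 20 to 120 N. Pads are 22 mm wide; open, the fingers measure 114 mm over their backs; the gripper's body (76 mm by 85 mm) begins 54 mm behind the grasp point. The pads swing forward as they close: fully open they stand 13 mm farther back than shut.
Start: joints at [-1.383, 0.527, 1.433, -0, 1.181, -0.178], TCP at [0.224, -0.584, 0.231] pointing down, gripper open.
Joint ranges: [-3.08, 3.08], [-0.75, 2.2], [0.22, 2.44], [-1.43, 4.57], [0, 2.65], [-2.85, 2.85]. Speed limits (rad/s): [2.79, 2.79, 3.14, 3.14, 3.14, 3.14].

### API

Orientations are given as a unit quaternion [x, y, z, w].
In Python, from station import sense, eyes, job gives the robot as it stands.
- The arm moves only by the tool pendant, called in YAML: its name, and indented under it one key for each argument. Schema: {"type":"object","properties":{"segments":{"type":"array","items":{"type":"array","prefixItems":[{"type":"array","items":{"type":"number"},"minItems":3,"maxItems":3},{"type":"number"},{"type":"number"}],"minItems":3,"maxItems":3},"minItems":1,"maxItems":20},"clamp_n":{"type":"number"},"only":{"type":"string"},"quiet":{"type":"boolean"},"lines":{"type":"string"}},"required":["segments"],"additionalProperties":false}. segments is a list of rows, 1 to 20 of them, each written [[dx, dy, dz], turn, opening]: dx, dy, dz in shares of 80 cm (1.0 is 80 cm), then a turn about the tool's z in fractions of the full range, 1 being 2 pi rad, then the opening from 0.0 (shut) to 1.0 (fully open); each row is the pose to reach, as a shift and turn from the pose commanded when the call began, along the tool's axes at that moment; what a row does not reach only later rows make up. A row lasts 1/10 s, in which the tool goes at most 0.05 m and 0.15 rad, less where a joint would pass 70% of its speed; a pose out of reach is approached as far as the arm can. The fingers move at their own pace and stop on an object; clamp_n is the grip in N (left out, the last holds). Time passes only in rows, so rows that do not move let the fingers close. The tool returns the time, the measured TCP pose, the force, the opening and the grip force at its end. only (a regular expression) keeps the lines of the reply that match it, lines (a string "A,B") keeps lines A to B, and quiet returns only ok. Shift and turn numbers lie between -1 and 1, and a call with a number outside is refused. Input that does not fit is refused with a message, and nothing moves.
- sense(): the state, without advancing time (a new reading comes with each control period).
- eyes.snapshot(name): name is "side" or "top" or "wrist"; returns a dict with "pixels" (420x560x3 uint8, red, green, blue), "range_z" (420x560 float32, m along the optical axis (not along the pixel's ray), 0 where there is no reading), "fov_y" (degrees; the focal length in pixels is half the picture's height over the tangent of half this angle, whatever the lens; pixels are square), "cx", "cy" (the principal point, pixels), "k1" (the pictures are not rectified: a ray, as slopes to the right and down, at radius r is drawn at 1 + k1 r^2 times it, then the intrinsics apply), "R" (3x3) and "t" (3): a world point X has camera coordinates R X + t; the wrist camera has in their place "hand_eye" (4x4, takes a point from camera to tool coordinates, whose origin is the TCP and whose axes are the flange's). Camera axes: x right, y down, z forward; pixel columns grow to the right and rows downward; lengths in m; the calibration is good to about 2 mm. A picture is of the moment at which its call begins: read the wrist's pose just before it.
- job.sign_off(): hands the job in; it is judged then, once.
The state is a dict: "t": time; "q": joint angles; "qd": joint speeds; "tau": joint torques, N m; "tcp_pos": TCP position; "tool_rot": TCP orientation; "force": force on the tool from outside, world axes, zero at the start; "ft_torque": the same for the moment, N m; "finger_gap": opening from 0.0 (shut) to 1.0 (fully open); "gripper_force": force on a finger pad.
Only numpy, scipy, OpenCV 4.12 (cv2) and the standard library are available. Lean on these libraries where they do the work, as an engineer would, in place of code of your own. Each camera call takes 0.05 s, during which the arm holds its last target. There are 200 camera calls.

### The job

Turn the bent bracket in the cam clamp a quarter turn, so that it stands on its foot between stop bar and pad with the back of its upright flange towards the stop, and let go of it. Then swing the spring-return cam lever by its knob to its highest lift, where the arm lies over the white index line, so that the pad presses the bracket flat against the stop. Finish while still holding the lever there, and leave the other things on the bench alone.

Things in the scene. Friction and masses are not known exactly. Their poses are not given: they have to be found in the camera images.
- cam_fixture: Low dark steel cam clamp, fixed; place and yaw vary. Plate 110 (x) x 196 (y) x 12 mm high, y = -108 to +88 mm in its frame; origin on the worktop. Along +y: stop bar, nest (open plate, z = 12 mm, open at both x sides), pad (face at y = -22 mm at rest), jaw, cam. Nothing on the plate but the lever and bracket is over 30 mm above the worktop. White index line from pivot towards -x.
- stop_face (a point): Middle of the stop bar's inner face (fixture y = -75 mm) at plate-top height; axes as the fixture's; nest on its +y side. The bar is 64 mm long, 20 mm thick, its top 26 mm above the worktop.
- bracket: Bent aluminium bracket, 90 g: foot 46 (x) x 44 (y) x 8 mm; flange 8 mm thick, 44 wide, up to 45 mm above the underside, at x = -23 to -15 mm. Origin: centre of the foot's underside. Starts on its foot in the nest, axes about parallel to the fixture's; wanted yaw +90 degrees in the fixture frame (flange back to stop). Fills 46 of 53 mm there: centre it at fixture x 0, y -48.5 mm.
- flange_back (a point): Lower middle of the flange's back face, in the bracket's frame at x = -23 mm, z = 0.
- pad: Steel pad on springs on the jaw, 34 mm wide, 8 mm thick, top 27 mm above the worktop; origin under the middle of its face. The cam drives it up to 10 mm towards fixture -y; it pushes the bracket the last few mm to the stop and presses it (3 N/mm, about 12 N at highest lift).
- cam_angle (a joint): Lever angle, rad, growing counter-clockwise from above. 0 = rest: the arm points 1.44 rad (82.6 degrees) from fixture +x, about to +y. 1.7 = highest lift: the arm points to fixture -x, over the white line. Beyond it the lift falls; end stop 2.2. A spring returns it to 0 when let go (0.12 N m at rest, 0.26 at highest lift: about 3 N at the knob).
- knob (a point): On the axis of the lever's upright round black knob, 18 mm in diameter, 36 to 78 mm above the worktop, 95 mm from the pivot, fixed to the arm (does not spin). This point lies 70.5 mm above the worktop; axes as the lever's.
- cam_lever: Cam lever: eccentric disc and flat steel arm (15 x 7 mm, top 36 mm above the worktop) with an upright black knob at its end. Origin on the vertical pivot axis at plate-top height (fixture x = 0, y = +43.2 mm); its x points outward along the arm.
- flux_pot: Bystander: round yellow-lidded pot, 46 mm across, 22 mm high; origin under its centre. Loose.
- heatsink: Bystander: finned heatsink 34 x 50 x 26 mm; origin under its centre. Loose.
- filter_module: Bystander: small white module on a green board, 30 x 42 x 17 mm; origin under its centre. Loose.
- attenuator: Bystander: small metal cylinder 54 x 17 x 17 mm lying; origin under its centre. Loose.
There are look-alikes about, which are no part of the job. Leave any blue or pink look-alike of the bracket alone.

How it is judged:
By the outcome, as a careful person would: the job done as asked, in the order asked, and still so for the second after the job is handed in, while the arm keeps its last pose, push and grip.
It also fails if it takes over 54 s, if anything falls off the work surface, if the arm or the gripper's body presses on something with over 40 N, if the wrist force passes 120 N, or if a joint passes its speed limit or range.

## Working session

There is one attempt and no reset: what is moved stays moved. The work goes in short steps, Python scripts to look and compute and a tool call to move; the robot and the scene stay as the last step left them, time stands still between calls to the robot, and variables do not carry over. Pictures are saved under pics/ and viewed, at most 10 in all, crops included, and the job is handed in when it is done.

```bash
ls; mkdir -p pics; cat > h.py <<'E'
import numpy as np, cv2
from station import sense, eyes, job
from scipy.spatial.transform import Rotation as Rn
def snap(n):
    s=sense(); d=eyes.snapshot(n)
    if n=="wrist":
        T=np.eye(4);T[:3,:3]=Rn.from_quat(s["tool_rot"]).as_matrix();T[:3,3]=s["tcp_pos"]
        M=T@np.array(d["hand_eye"]); 
        d["R"]=M[:3,:3].T; d["t"]=-M[:3,:3].T@M[:3,3]
    d["R"]=np.array(d["R"]);d["t"]=np.array(d["t"])
    h=d["pixels"].shape[0]; f=h/2/np.tan(np.radians(d["fov_y"])/2)
    d["K"]=np.array([[f,0,d["cx"]],[0,f,d["cy"]],[0,0,1]]); d["D"]=np.array([d["k1"],0,0,0,0.])
    return d
def ray(d,uv):
    n=cv2.undistortPointsIter(np.array(uv,float).reshape(-1,1,2),d["K"],d["D"],None,None,(3,50,1e-9)).reshape(-1,2)
    return np.c_[n,np.ones(len(n))]
def cloud(d):
    h,w=d["range_z"].shape; u,v=np.meshgrid(np.arange(w),np.arange(h))
    r=ray(d,np.c_[u.ravel(),v.ravel()])*d["range_z"].reshape(-1,1)
    return ((r-d["t"])@d["R"]).reshape(h,w,3)
def atz(d,uv,z):
    r=ray(d,uv)@d["R"]; c=-d["R"].T@d["t"]
    return c+r*((z-c[2])/r[:,2])[:,None]
def proj(d,X):
    return cv2.projectPoints(np.array(X,float).reshape(-1,3),cv2.Rodrigues(d["R"])[0],d["t"],d["K"],d["D"])[0].reshape(-1,2)
def save(d,n): cv2.imwrite("pics/"+n,d["pixels"][...,::-1])
E
python3 - <<'E'
from h import *
import pickle
for n in("top","side"):
    d=snap(n); save(d,n+"0.png"); pickle.dump(d,open(n+"0.pkl","wb")); print(n,d["fov_y"],d["k1"],-d["R"].T@d["t"])
print(sense())
E
```

```text
pics
top 45.86724873101661 -0.0808358139188472 [0.38557648 0.30141443 1.23305909]
side 45.594480149398635 0.05548475076570163 [0.3823216  0.99713536 0.69183066]
{'t': 0.1, 'q': array([-1.38346488e+00,  5.28365104e-01,  1.43377624e+00,  6.94409650e-06,
        1.18140474e+00, -1.78501240e-01]), 'qd': array([ 1.17276388e-03, -5.61304679e-04, -5.01403990e-03, -1.59210937e-03,
        5.98947169e-05,  1.92803779e-04]), 'tau': array([-5.96873633e-04, -4.43307137e+01, -1.78585947e+01, -1.95431971e-04,
        3.87362714e-03, -6.95818187e-06]), 'tcp_pos': array([ 0.22348602, -0.58298705,  0.23043579]), 'tool_rot': array([ 9.83317170e-01,  1.81896646e-01, -1.10146472e-06, -9.76718486e-04]), 'force': array([-0.62744431,  0.41548313,  0.11418276]), 'ft_torque': array([-0.04867315, -0.03295605, -0.09505702]), 'gripper_force': 0.0, 'finger_gap': 1.001080539393638}
```

View pics/top0.png

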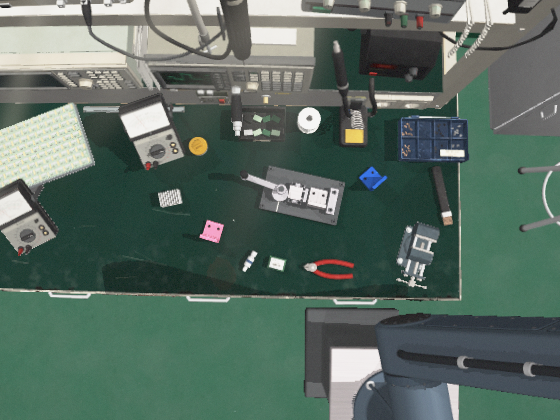

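View pics/side0.png

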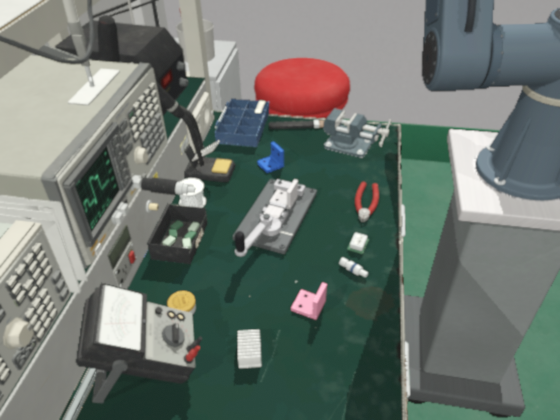

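The top view shows the clamp at about (303,195), with the knob at (245,177), the bracket at ~(305,193) and the stop to its right at ~(333,200). The blue look-alike is at (373,178) and the pink one at (212,231). The side view agrees. Next I'll measure and zoom in.

```bash
python3 - <<'E'
from h import *
import pickle
t=pickle.load(open("top0.pkl","rb")); s=pickle.load(open("side0.pkl","rb"))
C=cloud(t)
for uv in [(303,195),(245,177),(333,200),(373,178),(212,231),(198,146),(170,198),(249,261),(277,264)]: print(uv,C[uv[1],uv[0]].round(4))
a=cv2.resize(t["pixels"][155:235,230:360],None,fx=6,fy=6,interpolation=2)[:480]
b=cv2.resize(s["pixels"][170:262,225:330],None,fx=5,fy=5,interpolation=2)
cv2.imwrite("pics/zt.png",a[...,::-1]);cv2.imwrite("pics/zs.png",b[...,::-1])
# plate outline: points with z in 8..16mm near
m=(abs(C[...,2]-.012)<.004)&(np.hypot(C[...,0]-C[195,303,0],C[...,1]-C[195,303,1])<.13)
P=C[m]; r=cv2.minAreaRect((P[:,:2]*1000).astype(np.float32)); print(m.sum(),r,np.median(P[:,2]))
E
```

```text
(303, 195) [0.5235 0.2365 0.0121]
(245, 177) [0.5576 0.3775 0.0678]
(333, 200) [0.5113 0.1633 0.0235]
(373, 178) [0.5698 0.0622 0.0101]
(212, 231) [0.4303 0.4595 0.0104]
(198, 146) [0.6401 0.4993 0.0223]
(170, 198) [0.5103 0.567  0.0093]
(249, 261) [0.3586 0.3662 0.0158]
(277, 264) [0.3526 0.2977 0.0169]
2059 ((520.2725219726562, 242.51068115234375), (221.56561279296875, 197.81082153320312), 49.08564376831055) 0.012070938205514905
```

View pics/zt.png

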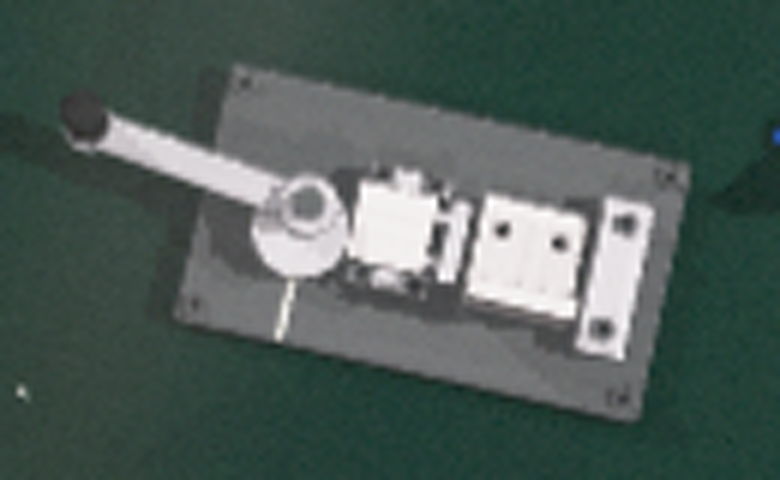

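View pics/zs.png

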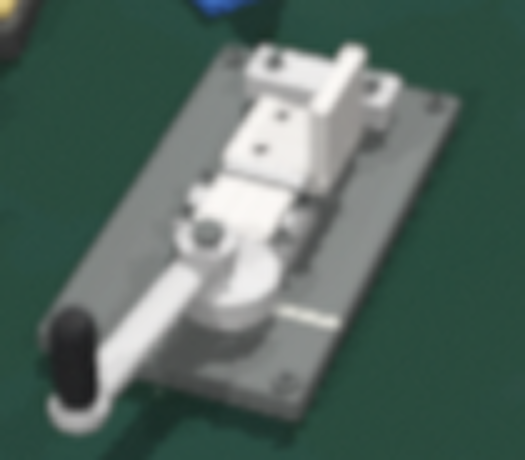

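The zooms show the plate corners in zt at (235,65), (690,165), (638,420) and (175,318). The bracket flange is on the robot side (fixture -x, zt y≈305), and the index line also points to -x at (283,310).

```bash
cat >> h.py <<'E'
def fit(P,L):  # 2D rigid fit L->P
    P=np.array(P)[:,:2];L=np.array(L);p=P.mean(0);l=L.mean(0);A=L-l;B=P-p
    a=np.arctan2((A[:,0]*B[:,1]-A[:,1]*B[:,0]).sum(),(A*B).sum())
    R=np.array([[np.cos(a),-np.sin(a)],[np.sin(a),np.cos(a)]]); o=p-R@l
    return a,o,R,np.linalg.norm((L@R.T+o)-P,axis=1)
def tool(s=None):
    s=s or sense(); return Rn.from_quat(s["tool_rot"]).as_matrix(),np.array(s["tcp_pos"])
E
python3 - <<'E'
from h import *
import pickle
t=pickle.load(open("top0.pkl","rb")); s=pickle.load(open("side0.pkl","rb"))
L=[(.055,.088),(.055,-.108),(-.055,-.108),(-.055,.088)]
zt=np.array([(235,65),(690,165),(638,420),(175,318)]);ut=(zt+.5)/6-.5+[230,155]
zs=np.array([(40,330),(228,45),(460,100),(298,418)]);us=(zs+.5)/5-.5+[225,170]
for d,u in((t,ut),(s,us)):
    a,o,R,e=fit(atz(d,u,.012),L); print(np.degrees(a).round(2),o.round(4),e.round(4))
a,o,R,e=fit(np.r_[atz(t,ut,.012),atz(s,us,.012)],L+L)
print(a,o)
w=lambda x,y:(o+R@[x,y]).round(4)
print("knob",w(.095*np.cos(1.44),.0432+.095*np.sin(1.44)),"knobend",w(-.095,.0432),"place",w(0,-.0485))
# knob top from both views: triangulate
kt=(np.array([85,112])+.5)/6-.5+[230,155]; ks=(np.array([72,325])+.5)/5-.5+[225,170]
print(atz(t,[kt],.078),atz(s,[ks],.078))
# bracket: flange top points
C=np.r_[cloud(t).reshape(-1,3),cloud(s).reshape(-1,3)]
l=(C[:,:2]-o)@R; m=(abs(l[:,0])<.035)&(l[:,1]>-.074)&(l[:,1]<-.024)&(C[:,2]>.045)&(C[:,2]<.07)
print(m.sum(),l[m].mean(0),l[m].min(0),l[m].max(0),C[m,2].max())
T,p=tool(); print("tool delta to above bracket", T.T@(np.r_[w(0,-.0485),.25]-p))
E
```

```text
-11.45 [0.5259 0.2487] [0.0019 0.0017 0.0012 0.001 ]
-12.0 [0.5252 0.2507] [0.0028 0.0012 0.0022 0.0053]
-0.2046142737474301 [0.52559328 0.24973981]
knob [0.5656 0.3817] knobend [0.4414 0.3113] place [0.5157 0.2023]
[[0.56496353 0.37997431 0.078     ]] [[0.56488439 0.38398689 0.078     ]]
164 [-0.01920935 -0.04632071] [-0.02369514 -0.07060292] [-0.01315152 -0.02552933] 0.06266174112985817
tool delta to above bracket [ 0.55380045 -0.6288265  -0.01816053]
```

The rows are not in the units I measure in: shifts go in shares of 80 cm and turns go in shares of 2 pi rad. I convert before sending: -0.6415 m / 0.8 = -0.8019, 0.395 m / 0.8 = 0.4938, -1 rad / 6.2832 = -0.1592.

pendant:
  segments:
    - [[0.4938, -0.325, -0.0125], -0.0796, 1]
    - [[0.4938, -0.325, -0.0125], -0.0796, 1]
    - [[0.4938, -0.325, -0.0125], -0.0796, 1]
    - [[0.4938, -0.325, -0.0125], -0.0796, 1]
    - [[0.4938, -0.325, -0.0125], -0.0796, 1]
    - [[0.4938, -0.325, -0.0125], -0.0796, 1]
    - [[0.4938, -0.325, -0.0125], -0.0796, 1]
    - [[0.4938, -0.325, -0.0125], -0.0796, 1]
    - [[0.4938, -0.325, -0.0125], -0.0796, 1]
    - [[0.6738, -0.8019, -0.0125], -0.1592, 1]
    - [[0.6738, -0.8019, -0.0125], -0.1592, 1]
    - [[0.6738, -0.8019, -0.0125], -0.1592, 1]
    - [[0.6738, -0.8019, -0.0125], -0.1592, 1]
    - [[0.6738, -0.8019, -0.0125], -0.1592, 1]
    - [[0.6738, -0.8019, -0.0125], -0.1592, 1]
    - [[0.6738, -0.8019, -0.0125], -0.1592, 1]
    - [[0.6738, -0.8019, -0.0125], -0.1592, 1]
    - [[0.6738, -0.8019, -0.0125], -0.1592, 1]
    - [[0.6738, -0.8019, -0.0125], -0.1592, 1]
    - [[0.6738, -0.8019, -0.0125], -0.1592, 1]
  clamp_n: 60

```text
t: 2.1
tcp_pos: [0.4969, 0.2084, 0.2409]
tool_rot: [0.775, 0.632, -0.001, -0.0]
force: [-0.6, 0.1, 0.3]
finger_gap: 1.001
gripper_force: 0.0
```

```bash
python3 - <<'E'
from h import *
import pickle
d=snap("wrist");save(d,"w1.png");pickle.dump(d,open("w1.pkl","wb"));print(sense()["q"],tool())
E
```

```text
[ 1.88534702e-01  4.00133518e-01  1.63736760e+00 -6.68273167e-04
  1.10528447e+00  3.93574550e-01] (array([[ 2.03311590e-01,  9.79113514e-01, -1.05978544e-03],
       [ 9.79113568e-01, -2.03312478e-01, -8.10144015e-04],
       [-1.00869056e-03, -8.72938634e-04, -9.99999110e-01]]), array([0.49705567, 0.20766064, 0.24091206]))
```

View pics/w1.png

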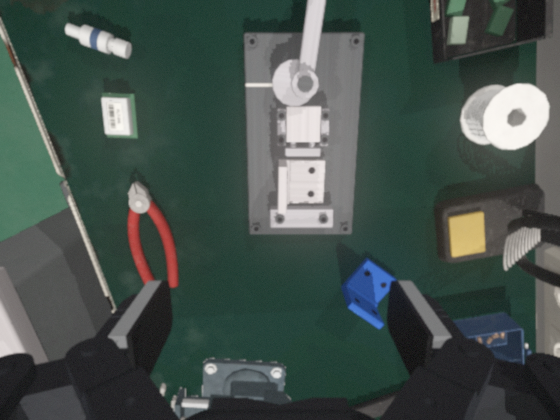

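The wrist view shows the plate corners at (245,33), (364,33), (351,235) and (250,235), with the flange as a bright strip at x 277–288, y 167–210. I'll refine the fixture and flange positions with it.

```bash
python3 - <<'E'
from h import *
import pickle
d=pickle.load(open("w1.pkl","rb")); t=pickle.load(open("top0.pkl","rb"))
u=np.array([(364,33),(351.5,235),(249.5,235),(245,33)],float)
L=[(.055,.088),(.055,-.108),(-.055,-.108),(-.055,.088)]
a,o,R,e=fit(atz(d,u,.012),L); print(a,o,e)
w=lambda x,y:(o+R@[x,y]).round(4)
Cw=cloud(d)
print("plate z",Cw[150,260],"foot",Cw[190,305],"stop",Cw[217,300])
for nm,C in(("w",Cw.reshape(-1,3)),("t",cloud(t).reshape(-1,3))):
    l=(C[:,:2]-o)@R
    m=(abs(l[:,0])<.035)&(l[:,1]>-.076)&(l[:,1]<-.02)&(C[:,2]>.05)&(C[:,2]<.065)
    print(nm,m.sum(),l[m].mean(0),np.percentile(l[m],[3,97],axis=0),np.median(C[m,2]), 'rect',cv2.minAreaRect((l[m]*1000).astype(np.float32)))
# flange top, image corners
print(((atz(d,[(277,167),(288,167),(288,211),(277,211)],.057)[:,:2]-o)@R).round(4))
T,p=tool();print(a,w(-.019,-.0475),p, "knob",w(.0124,.1374))
E
```

```text
-0.2039908563477939 [0.52730768 0.24740889] [0.00160089 0.00104097 0.00094225 0.00153341]
plate z [0.48284794 0.238878   0.01111153] foot [0.51912972 0.19174642 0.01938672] stop [0.50895955 0.16640446 0.02454233]
w 421 [-0.019794   -0.04696819] [[-0.0237272  -0.06816122]
 [-0.01607486 -0.02632234]] 0.05533812679701858 rect ((-19.842050552368164, -47.67021179199219), (44.6150016784668, 7.921218395233154), 88.80016326904297)
t 66 [-0.02163659 -0.04599513] [[-0.02545452 -0.0667467 ]
 [-0.01755791 -0.02587154]] 0.057217905325006015 rect ((-21.50853157043457, -46.62140655517578), (43.298789978027344, 8.417064666748047), 88.72713470458984)
[[-0.0246 -0.026 ]
 [-0.0149 -0.026 ]
 [-0.0145 -0.0667]
 [-0.0246 -0.0667]]
-0.2039908563477939 [0.4991 0.2047] [0.49705567 0.20766064 0.24091206] knob [0.5673 0.3794]
```

To row units: 0.188 m / 0.8 = 0.235, 0.17 m / 0.8 = 0.2125.

pendant:
  segments:
    - [[-0.0025, 0.0019, 0.0625], 0, 1]
    - [[-0.0025, 0.0019, 0.125], 0, 0.8]
    - [[-0.0025, 0.0019, 0.175], 0, 0.5]
    - [[-0.0025, 0.0019, 0.2125], 0, 0.5]
    - [[-0.0025, 0.0019, 0.235], 0, 0.5]
    - [[-0.0025, 0.0019, 0.235], 0, 0.5]
    - [[-0.0025, 0.0019, 0.235], 0, 0.3]
    - [[-0.0025, 0.0019, 0.235], 0, 0.15]
    - [[-0.0025, 0.0019, 0.235], 0, 0]
    - [[-0.0025, 0.0019, 0.235], 0, 0]
    - [[-0.0025, 0.0019, 0.235], 0, 0]
    - [[-0.0025, 0.0019, 0.235], 0, 0]
    - [[-0.0025, 0.0019, 0.235], 0, 0]
    - [[-0.0025, 0.0019, 0.235], 0, 0]
    - [[-0.0025, 0.0019, 0.235], 0, 0]
    - [[-0.0025, 0.0019, 0.235], 0, 0]
  clamp_n: 60

```text
t: 3.75
tcp_pos: [0.4995, 0.2059, 0.0547]
tool_rot: [0.776, 0.631, 0.001, 0.001]
force: [0.0, -2.6, 7.5]
finger_gap: 0.059
gripper_force: 59.6
```

To row units: -0.07 m / 0.8 = -0.0875, -0.06 m / 0.8 = -0.075, -1.57 rad / 6.2832 = -0.2499.

pendant:
  segments:
    - [[0, 0, -0.0375], 0, 0]
    - [[0, 0, -0.075], 0, 0]
    - [[0, 0, -0.0875], 0, 0]
    - [[-0.0063, 0.0063, -0.0875], -0.0239, 0]
    - [[-0.0125, 0.0125, -0.0875], -0.0477, 0]
    - [[-0.0188, 0.0188, -0.0875], -0.0716, 0]
    - [[-0.0263, 0.0225, -0.0875], -0.0955, 0]
    - [[-0.0263, 0.0225, -0.0875], -0.1194, 0]
    - [[-0.0263, 0.0225, -0.0875], -0.1432, 0]
    - [[-0.0263, 0.0225, -0.0875], -0.1671, 0]
    - [[-0.0263, 0.0225, -0.0875], -0.191, 0]
    - [[-0.0263, 0.0225, -0.0875], -0.2149, 0]
    - [[-0.0263, 0.0225, -0.0875], -0.2387, 0]
    - [[-0.0263, 0.0225, -0.0875], -0.2499, 0]
    - [[-0.0263, 0.0225, -0.0875], -0.2499, 0]
    - [[-0.0263, 0.0225, -0.0875], -0.2499, 0]

```text
t: 5.35
tcp_pos: [0.5114, 0.1818, 0.1228]
tool_rot: [0.103, 0.995, -0.0, -0.0]
force: [0.2, -0.7, -0.7]
finger_gap: 0.052
gripper_force: 58.7
```

```bash
python3 - <<'E'
from h import *
import pickle
o=np.array([.5273,.2474]);a=-.204;R=np.array([[np.cos(a),-np.sin(a)],[np.sin(a),np.cos(a)]])
T,p=tool();print(p,(p[:2]-o)@R,np.degrees(np.arctan2(T[1,1],T[0,1])-a))
ims=[]
for n in("top","side","wrist"):
    d=snap(n);pickle.dump(d,open(n+"2.pkl","wb"));
    C=cloud(d).reshape(-1,3); l=(C[:,:2]-o)@R
    ims.append(d["pixels"])
cv2.imwrite("pics/c2.png",np.hstack([cv2.resize(ims[1][140:270,210:350],(400,371)),cv2.resize(ims[2],(400,300))[:371] if 0 else cv2.copyMakeBorder(cv2.resize(ims[2],(400,300)),0,71,0,0,0)])[...,::-1])
E
```

```text
[0.51143634 0.18178751 0.1228365 ] [-0.0022424  -0.06746574] 89.8139596629483
```

View pics/c2.png

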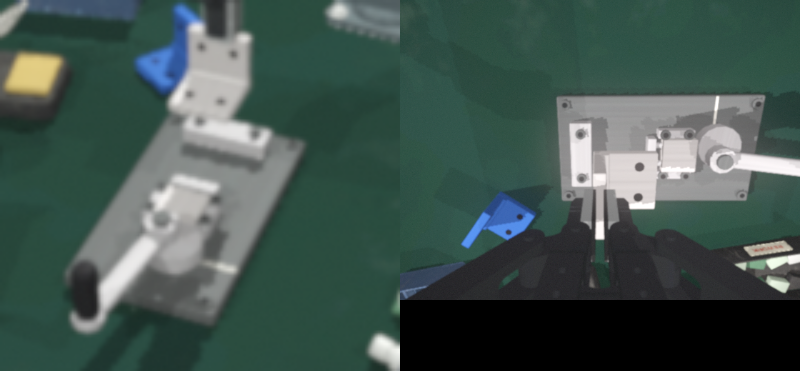

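The bracket is held level above the nest, with the flange towards the stop bar. In the wrist half, the foot is at about (630,180) and the stop at (581,155). I'll measure both from the depth data.

```bash
python3 - <<'E'
from h import *
import pickle
o=np.array([.5273,.2474]);a=-.204;R=np.array([[np.cos(a),-np.sin(a)],[np.sin(a),np.cos(a)]])
for n in("wrist","top","side"):
    d=pickle.load(open(n+"2.pkl","rb"));C=cloud(d).reshape(-1,3); l=(C[:,:2]-o)@R*1000;z=C[:,2]
    def rep(nm,m):
        if m.sum()>5: print(n,nm,m.sum(),"z",np.median(z[m]).round(4),"p2/98",np.percentile(l[m],[2,98],axis=0).round(1).tolist(),"rect",cv2.minAreaRect(l[m].astype(np.float32)))
    br=d["pixels"].reshape(-1,3).min(1)>110
    rep("foot",br&(z>.075)&(z<.1)&(l[:,1]>-62)&(l[:,1]<-10)&(abs(l[:,0])<35))
    rep("flangetop",br&(z>.11)&(z<.135)&(l[:,1]>-85)&(l[:,1]<-50)&(abs(l[:,0])<35))
    rep("stop",br&(z>.021)&(z<.03)&(l[:,1]>-105)&(l[:,1]<-70)&(abs(l[:,0])<45))
    rep("jaw",br&(z>.021)&(z<.034)&(l[:,1]>-35)&(l[:,1]<12)&(abs(l[:,0])<30))
    m=(abs(z-.012)<.003)&(l[:,0]>-62)&(l[:,0]<62)&(l[:,1]>-116)&(l[:,1]<95)
    rep("plate",m)
E
```

```text
wrist foot 4830 z 0.0864 p2/98 [[-22.7, -60.9], [19.1, -26.2]] rect ((-0.9438056945800781, -43.450565338134766), (44.428306579589844, 36.65162658691406), 0.4921036660671234)
wrist flangetop 1782 z 0.1239 p2/98 [[-22.9, -74.2], [19.1, -58.2]] rect ((-1.5490951538085938, -67.67960357666016), (24.349853515625, 42.46773910522461), 65.38679504394531)
wrist stop 2545 z 0.0245 p2/98 [[-31.7, -93.8], [29.5, -74.7]] rect ((-0.8305435180664062, -84.29164123535156), (63.5886116027832, 20.09253692626953), 0.2088358998298645)
wrist jaw 2384 z 0.0255 p2/98 [[-24.5, -20.3], [22.4, 11.5]] rect ((-0.7005748748779297, -4.853071212768555), (33.67683029174805, 50.033851623535156), 89.97132873535156)
wrist plate 22915 z 0.0106 p2/98 [[-54.2, -104.5], [50.5, 84.7]] rect ((-0.6435546875, -9.275947570800781), (109.77196502685547, 195.6306915283203), 0.04707501456141472)
top foot 55 z 0.0874 p2/98 [[-24.1, -44.6], [-4.4, -24.8]] rect ((-14.113580703735352, -35.0350341796875), (19.973045349121094, 20.70235252380371), 0.18789389729499817)
top jaw 168 z 0.0267 p2/98 [[-25.4, -19.5], [19.9, 11.5]] rect ((-2.3766
[... 412 characters left out ...]
75), 88.51641845703125)
side flangetop 144 z 0.1188 p2/98 [[-22.6, -69.0], [19.9, -53.7]] rect ((-1.559743881225586, -61.65142059326172), (43.5717887878418, 17.587051391601562), 4.599484443664551)
side stop 187 z 0.0244 p2/98 [[-31.8, -94.0], [29.4, -73.3]] rect ((-0.5508613586425781, -83.45849609375), (63.70387649536133, 23.651901245117188), 3.6770288944244385)
side jaw 207 z 0.0253 p2/98 [[-23.9, -20.7], [22.1, 11.4]] rect ((-0.491973876953125, -5.809286117553711), (35.47213363647461, 49.444847106933594), 89.9582290649414)
side plate 2001 z 0.0108 p2/98 [[-54.0, -96.0], [52.1, 86.0]] rect ((-0.9656791687011719, -7.908660888671875), (197.60116577148438, 110.1892318725586), 89.9195785522461)
```

Foot and stop agree with the target to within 0.5 mm, so I'm lowering it.

To row units: 0.068 m / 0.8 = 0.085, 0.067 m / 0.8 = 0.0838.

pendant:
  segments:
    - [[0, 0, 0.0375], 0, 0]
    - [[0, 0, 0.0625], 0, 0]
    - [[0, 0, 0.075], 0, 0]
    - [[0, 0, 0.0813], 0, 0]
    - [[0, 0, 0.0838], 0, 0]
    - [[0, 0, 0.085], 0, 0]
    - [[0, 0, 0.085], 0, 0]
    - [[0, 0, 0.085], 0, 0]

```text
t: 6.3
tcp_pos: [0.5123, 0.1818, 0.056]
tool_rot: [0.103, 0.995, 0.0, 0.001]
force: [-0.5, 0.5, -1.0]
finger_gap: 0.049
gripper_force: 58.8
```

To row units: 0.002 m / 0.8 = 0.0025, 0.001 m / 0.8 = 0.0013.

pendant:
  segments:
    - [[0, 0, 0.0013], 0, 0]
    - [[0, 0, 0.0025], 0, 0]
    - [[0, 0, 0.0025], 0, 0]
    - [[0, 0, 0.0025], 0, 0]

```text
t: 6.7
tcp_pos: [0.5123, 0.1817, 0.0547]
tool_rot: [0.103, 0.995, 0.0, 0.001]
force: [-1.3, -0.5, 9.0]
finger_gap: 0.051
gripper_force: 60.2
```

To row units: -0.13 m / 0.8 = -0.1625, -0.1 m / 0.8 = -0.125.

pendant:
  segments:
    - [[0, 0, 0], 0, 0.1]
    - [[0, 0, 0], 0, 0.25]
    - [[0, 0, 0], 0, 0.4]
    - [[0, 0, 0], 0, 0.4]
    - [[0, 0, 0], 0, 0.4]
    - [[0, 0, -0.025], 0, 0.4]
    - [[0, 0, -0.075], 0, 0.4]
    - [[0, 0, -0.125], 0, 0.5]
    - [[0, 0, -0.1625], 0, 0.5]
    - [[0, 0, -0.1625], 0, 0.5]

```text
t: 7.7
tcp_pos: [0.5149, 0.1823, 0.1876]
tool_rot: [0.103, 0.995, 0.001, 0.005]
force: [0.5, 0.1, 0.4]
finger_gap: 0.496
gripper_force: 0.0
```

```bash
python3 - <<'E'
from h import *
import pickle
o=np.array([.5273,.2474]);a=-.204;R=np.array([[np.cos(a),-np.sin(a)],[np.sin(a),np.cos(a)]])
T,p=tool();print(p,T[:,1],sense()["q"])
d=snap("wrist");pickle.dump(d,open("w3.pkl","wb"));save(d,"w3.png")
C=cloud(d).reshape(-1,3); l=(C[:,:2]-o)@R*1000;z=C[:,2]
for nm,z0,y0,y1 in(("foot",.020,-63,-15),("flange",.057,-85,-50),("stop",.026,-105,-70)):
    m=(d["pixels"].reshape(-1,3).min(1)>110)&(abs(z-z0)<.004)&(l[:,1]>y0)&(l[:,1]<y1)&(abs(l[:,0])<40)
    print(nm,m.sum(),np.median(z[m]),cv2.minAreaRect(l[m].astype(np.float32)))
m=(z>.07)&(z<.085)&(d["pixels"].reshape(-1,3).max(1)<90)&(l[:,1]>100)&(l[:,1]<170)&(abs(l[:,0])<50);print("knob",m.sum(),l[m].mean(0) if m.any() else 0)
E
```

```text
[0.51487021 0.18227656 0.18762784] [0.20416546 0.97893082 0.00330199] [ 1.35586079e-01  4.76219266e-01  1.68352918e+00  3.32178099e-05
  9.72053760e-01 -1.22960134e+00]
foot 2231 0.01862297547002438 ((-0.04055023193359375, -38.76744842529297), (44.808738708496094, 47.389610290527344), 0.5868852734565735)
flange 557 0.05547048850522933 ((-0.25697898864746094, -66.38712310791016), (7.079537868499756, 43.963836669921875), 89.58482360839844)
stop 1695 0.024500644081142324 ((-0.8278942108154297, -82.62809753417969), (24.080890655517578, 63.50676727294922), 88.65782928466797)
knob 241 [ 11.10588143 131.42604295]
```

View pics/w3.png

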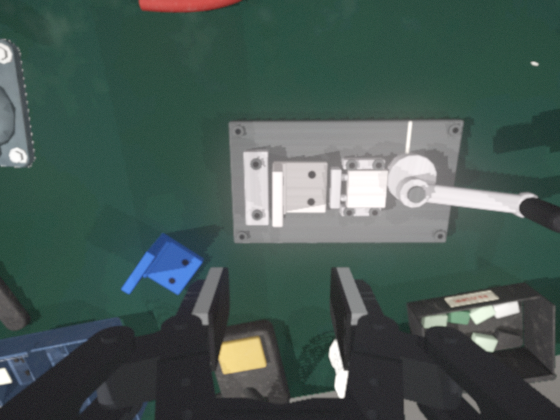

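The bracket stands squarely in the nest, with its flange about 3 mm from the stop. The flange is at (277,195), the stop at (256,187) and the knob at (540,210). Next I'm moving to the knob.

To row units: 0.204 m / 0.8 = 0.255, 0.16 m / 0.8 = 0.2, 1.7 rad / 6.2832 = 0.2706.

pendant:
  segments:
    - [[0, 0.05, 0], 0.0239, 0.6]
    - [[-0.0025, 0.1, 0], 0.0477, 0.6]
    - [[-0.005, 0.15, 0], 0.0716, 0.6]
    - [[-0.0075, 0.2, 0], 0.0955, 0.6]
    - [[-0.0125, 0.255, 0], 0.1194, 0.6]
    - [[-0.0125, 0.255, 0], 0.1432, 0.6]
    - [[-0.0125, 0.255, 0], 0.1671, 0.6]
    - [[-0.0125, 0.255, 0], 0.191, 0.6]
    - [[-0.0125, 0.255, 0], 0.2149, 0.6]
    - [[-0.0125, 0.255, 0], 0.2387, 0.6]
    - [[-0.0125, 0.255, 0], 0.2626, 0.6]
    - [[-0.0125, 0.255, 0], 0.2706, 0.6]
    - [[-0.0125, 0.255, 0], 0.2706, 0.6]
    - [[-0.0125, 0.255, 0], 0.2706, 0.6]

```text
t: 9.15
tcp_pos: [0.5626, 0.379, 0.1816]
tool_rot: [0.815, 0.58, -0.001, -0.0]
force: [0.8, 0.1, 0.5]
finger_gap: 0.599
gripper_force: 0.0
```

```bash
python3 - <<'E'
from h import *
T,p=tool();print(p,T[:,1],sense()["q"]); print("to knob",T.T@(np.array([.5667,.3802,.066])-p))
d=snap("wrist");save(d,"w4.png")
dt=snap("top");C=cloud(dt).reshape(-1,3)
E
```

```text
[0.56255663 0.37900649 0.18157753] [ 0.94477993 -0.32769838 -0.00215924] [ 4.28495528e-01  6.54139596e-01  1.33229613e+00 -9.68188933e-06
  1.15815105e+00  7.62364397e-01]
to knob [0.0027251  0.00377302 0.11556425]
```

View pics/w4.png

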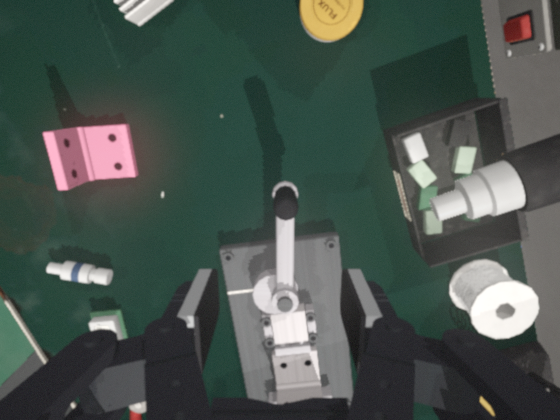

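The knob is at about (286,203), between the fingers' lines. The pink bracket and the module stay well clear. I'm checking the knob axis.

```bash
python3 - <<'E'
from h import *
T,p=tool()
for n in("wrist","top","side"):
    d=snap(n);C=cloud(d).reshape(-1,3);z=C[:,2]
    m=(z>.073)&(z<.085)&(np.hypot(C[:,0]-.5667,C[:,1]-.3802)<.03)
    if m.sum()>5:
        q=C[m]; r=cv2.minEnclosingCircle((q[:,:2]*1000).astype(np.float32));print(n,m.sum(),np.median(q,axis=0),r)
    print(n, atz(d,[(287,206)],.078) if n=="wrist" else "", proj(d,[[.5667,.3802,.078]]))
E
```

```text
wrist 432 [0.56711631 0.38115563 0.07604401] ((566.874755859375, 380.4541931152344), 8.570311546325684)
wrist [[0.56908182 0.38292883 0.078     ]] [[285.01455634 210.65456079]]
top 19 [0.56121543 0.37923193 0.07675068] ((562.33251953125, 378.26507568359375), 6.924652576446533)
top  [[243.67258378 172.5179796 ]]
side 52 [0.56568388 0.38127931 0.07573099] ((566.483642578125, 380.6903076171875), 9.233882904052734)
side  [[238.48818704 233.01791115]]
```

To row units: 0.115 m / 0.8 = 0.1438, 0.004 m / 0.8 = 0.005.

pendant:
  segments:
    - [[0.0038, 0.005, 0.05], 0, 0.6]
    - [[0.0038, 0.005, 0.1], 0, 0.6]
    - [[0.0038, 0.005, 0.125], 0, 0.6]
    - [[0.0038, 0.005, 0.1438], 0, 0.6]
    - [[0.0038, 0.005, 0.1438], 0, 0.6]
    - [[0.0038, 0.005, 0.1438], 0, 0.4]
    - [[0.0038, 0.005, 0.1438], 0, 0.2]
    - [[0.0038, 0.005, 0.1438], 0, 0]
    - [[0.0038, 0.005, 0.1438], 0, 0]
    - [[0.0038, 0.005, 0.1438], 0, 0]
    - [[0.0038, 0.005, 0.1438], 0, 0]
    - [[0.0038, 0.005, 0.1438], 0, 0]
    - [[0.0038, 0.005, 0.1438], 0, 0]
  clamp_n: 50

```text
t: 10.7
tcp_pos: [0.5683, 0.3819, 0.0704]
tool_rot: [0.815, 0.579, 0.001, -0.0]
force: [-2.6, 1.9, 6.6]
finger_gap: 0.163
gripper_force: 48.8
```

```bash
python3 - <<'E'
from h import *
T,p=tool();print(p,T[:,1])
pv=np.array([.5356,.2905]);v=p[:2]-pv;a0=np.arctan2(v[1],v[0]);r=np.hypot(*v);print(r,a0+.204)
c=.095
for k in range(0,21):
    th=1.7*k/20; a=1.44-.204+th
    w=pv+c*np.array([np.cos(a),np.sin(a)])-p[:2]
    print((T.T@np.r_[w,0])[:2].round(4), -round(th,3))
E
```

```text
[0.56831242 0.38192933 0.07038755] [ 9.44422586e-01 -3.28732623e-01  9.17438341e-04]
0.09710522767356017 1.4311993637179408
[-0.0021 -0.0009] -0.0
[-0.0024 -0.0089] -0.085
[-0.0035 -0.0169] -0.17
[-0.0052 -0.0248] -0.255
[-0.0075 -0.0325] -0.34
[-0.0106 -0.04  ] -0.425
[-0.0142 -0.0472] -0.51
[-0.0184 -0.0541] -0.595
[-0.0232 -0.0606] -0.68
[-0.0286 -0.0666] -0.765
[-0.0344 -0.0722] -0.85
[-0.0407 -0.0773] -0.935
[-0.0474 -0.0818] -1.02
[-0.0544 -0.0857] -1.105
[-0.0618 -0.089 ] -1.19
[-0.0694 -0.0917] -1.275
[-0.0772 -0.0937] -1.36
[-0.0852 -0.0951] -1.445
[-0.0932 -0.0958] -1.53
[-0.1013 -0.0957] -1.615
[-0.1094 -0.095 ] -1.7
```

To row units: -0.072 m / 0.8 = -0.09, -0.0665 m / 0.8 = -0.0831, -0.85 rad / 6.2832 = -0.1353.

pendant:
  segments:
    - [[-0.003, -0.0113, 0], -0.0135, 0]
    - [[-0.0044, -0.0213, 0], -0.0271, 0]
    - [[-0.0063, -0.0313, 0], -0.0406, 0]
    - [[-0.0094, -0.0406, 0], -0.0541, 0]
    - [[-0.0131, -0.05, 0], -0.0676, 0]
    - [[-0.0175, -0.0588, 0], -0.0812, 0]
    - [[-0.0231, -0.0675, 0], -0.0947, 0]
    - [[-0.0288, -0.0756, 0], -0.1082, 0]
    - [[-0.0356, -0.0831, 0], -0.1218, 0]
    - [[-0.0431, -0.09, 0], -0.1353, 0]
    - [[-0.0431, -0.09, 0], -0.1353, 0]

```text
t: 11.8
tcp_pos: [0.4887, 0.375, 0.0705]
tool_rot: [0.504, 0.864, 0.003, -0.0]
force: [-3.2, 9.2, 4.8]
finger_gap: 0.166
gripper_force: 49.2
```

```bash
python3 - <<'E'
from h import *
T,p=tool();pv=np.array([.5356,.2905]);v=p[:2]-pv;print(np.hypot(*v),np.arctan2(v[1],v[0])+.204-1.44)
for k in range(0,11):
    th=.85+.85*k/10; a=1.236+th
    w=pv+.095*np.array([np.cos(a),np.sin(a)])-p[:2]
    print((T.T@np.r_[w,0])[:2].round(4), -round(th-.85,3))
E
```

```text
0.09665904711142657 0.8416820436502324
[-0.0017 -0.0008] -0.0
[-0.002  -0.0089] -0.085
[-0.003  -0.0169] -0.17
[-0.0047 -0.0248] -0.255
[-0.0071 -0.0325] -0.34
[-0.0101 -0.04  ] -0.425
[-0.0137 -0.0472] -0.51
[-0.018  -0.0541] -0.595
[-0.0228 -0.0605] -0.68
[-0.0281 -0.0666] -0.765
[-0.034  -0.0722] -0.85
```

To row units: -0.0715 m / 0.8 = -0.0894, -0.016 m / 0.8 = -0.02, -0.85 rad / 6.2832 = -0.1353.

pendant:
  segments:
    - [[0, -0.01, 0], -0.0135, 0]
    - [[-0.0013, -0.02, 0], -0.0271, 0]
    - [[-0.0038, -0.03, 0], -0.0406, 0]
    - [[-0.0069, -0.0394, 0], -0.0541, 0]
    - [[-0.0106, -0.0488, 0], -0.0676, 0]
    - [[-0.015, -0.0581, 0], -0.0812, 0]
    - [[-0.0206, -0.0669, 0], -0.0947, 0]
    - [[-0.0263, -0.075, 0], -0.1082, 0]
    - [[-0.0331, -0.0825, 0], -0.1218, 0]
    - [[-0.0406, -0.0894, 0], -0.1353, 0]
    - [[-0.0406, -0.0894, 0], -0.1353, 0]
    - [[-0.0406, -0.0894, 0], -0.1353, 0]

```text
t: 13.0
tcp_pos: [0.4403, 0.3092, 0.0702]
tool_rot: [0.103, 0.995, 0.0, -0.002]
force: [-8.3, 4.1, 12.0]
finger_gap: 0.166
gripper_force: 50.3
```

```bash
python3 - <<'E'
from h import *
import pickle
T,p=tool();pv=np.array([.5356,.2905]);v=p[:2]-pv;print(p,np.hypot(*v),np.arctan2(v[1],v[0])+.204-1.44)
im=[]
for n in("top","wrist","side"): d=snap(n);pickle.dump(d,open(n+"5.pkl","wb"));im.append(d["pixels"])
cv2.imwrite("pics/c5.png",np.vstack([np.hstack([cv2.resize(im[0][150:240,230:350],(400,300)),cv2.resize(im[2][160:265,205:345],(400,300))]),np.hstack([cv2.resize(im[1],(400,300)),np.zeros((300,400,3),np.uint8)])])[...,::-1])
E
```

```text
[0.44025901 0.30917066 0.0702026 ] 0.09715192725125509 1.7122095740051724
```

View pics/c5.png

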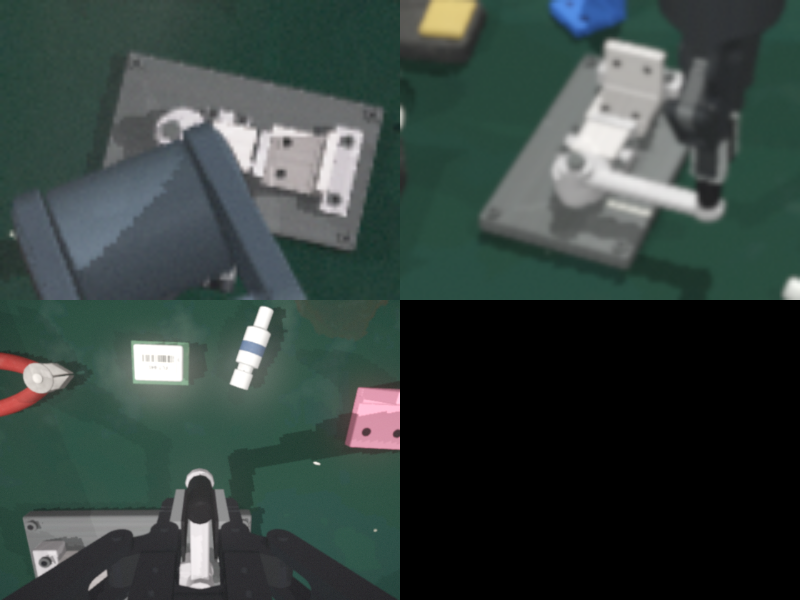

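The lever now points over the white line (side panel, arm from (575,165) to (710,205), line at (630,208)). The bracket is up against the stop, and I'm checking both numerically.

```bash
python3 - <<'E'
from h import *
import pickle
o=np.array([.5268,.2482]);a=-.204;R=np.array([[np.cos(a),-np.sin(a)],[np.sin(a),np.cos(a)]])
for n in("side","wrist","top"):
    d=pickle.load(open(n+"5.pkl","rb"));C=cloud(d).reshape(-1,3);l=(C[:,:2]-o)@R*1000;z=C[:,2];br=d["pixels"].reshape(-1,3).min(1)>110
    m=br&(abs(z-.0355)<.004)&(l[:,0]<-20)&(l[:,0]>-83)&(abs(l[:,1]-43)<25)
    if m.sum()>10:
        k=np.polyfit(l[m,0],l[m,1],1);print(n,"arm",m.sum(),"angle",1.7+np.arctan(k[0]),"y at 0,-95",k[1],np.polyval(k,-95))
    for nm,z0,y0,y1,t in(("foot",.019,-62,-15,.0025),("flange",.0565,-85,-55,.004),("stop",.025,-105,-70,.003)):
        m=br&(abs(z-z0)<t)&(l[:,1]>y0)&(l[:,1]<y1)&(abs(l[:,0])<40)
        if m.sum()>20: print(n,nm,m.sum(),np.percentile(l[m],[2,98],axis=0).round(1).tolist(),cv2.minAreaRect(l[m].astype(np.float32)))
E
```

```text
side arm 194 angle 1.699051930325458 y at 0,-95 44.14407020784054 44.23413685390708
side foot 168 [[-20.7, -61.4], [21.3, -26.3]] ((0.4299335479736328, -41.71826171875), (40.07971954345703, 43.02188491821289), 89.51769256591797)
side flange 65 [[-20.1, -75.0], [21.6, -65.8]] ((1.2703838348388672, -69.39653015136719), (11.47782039642334, 43.79377746582031), 89.48046875)
side stop 49 [[-30.6, -92.0], [31.0, -70.1]] ((0.008581161499023438, -78.29827880859375), (61.915794372558594, 25.995197296142578), 13.330159187316895)
wrist arm 1715 angle 1.6902914392058486 y at 0,-95 42.70333613921968 43.625678393656955
wrist foot 227 [[-5.2, -55.8], [13.1, -39.5]] ((4.118699073791504, -48.22793960571289), (5.697576522827148, 27.152080535888672), 40.95731735229492)
wrist stop 902 [[-32.0, -94.6], [-9.1, -73.8]] ((-19.75057029724121, -83.18931579589844), (25.936195373535156, 24.396595001220703), 2.532742738723755)
top foot 158 [[-21.9, -61.2], [22.1, -21.1]] ((-0.8396644592285156, -39.61665725708008), (71.6664047241211, 44.005348205566406), 4.249767780303955)
top flange 58 [[-21.4, -74.0], [19.4, -66.2]] ((-0.7619972229003906, -70.20033264160156), (8.101338386535645, 43.03199005126953), 88.6869125366211)
top stop 136 [[-32.1, -94.1], [29.7, -75.3]] ((-1.0973949432373047, -84.52395629882812), (19.92027473449707, 63.55733871459961), 89.0535888671875)
```

pendant:
  segments:
    - [[0, 0, 0], 0, 0]
    - [[0, 0, 0], 0, 0]
    - [[0, 0, 0], 0, 0]

```text
t: 13.45
tcp_pos: [0.4403, 0.3094, 0.0702]
tool_rot: [0.103, 0.995, 0.0, -0.001]
force: [-6.6, 3.9, 13.0]
finger_gap: 0.162
gripper_force: 50.4
```

```bash
python3 -c "
from station import job; print(job.sign_off())"
```

```text
the job is handed in; nothing more can be done
None
```

I turned the bracket a quarter turn, let go of it, and swung the lever to about 1.70 rad over the white line; the camera depth shows the flange against the stop. I handed the job in at 13.5 s with the knob still gripped, and the result was not shown to me.

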